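# Serve the dark roll with the tongs

### The job

Turn the knob of the covered roll server one click, whichever way brings the dark roll round to the opening in its clear lid, and let go of the knob. Then take up the kitchen tongs, close their tips on the dark roll where it stands and lift it out of the opening to well above the server's knob; finish while still holding it up there in the tongs, ready for the plate. Do not touch any roll with the fingers, leave the pale rolls in the tray and the mug, salt shaker and teaspoon where they are.

Things in the scene. Friction and masses are not known exactly. Their poses are not given: they have to be found in the camera images.
- server: fixed round roll server, 284 mm across, cream base, clear lid with a flat top 70 mm above the worktop. Origin: centre of its underside on the worktop, on the tray's axis; z up; -x points out through the opening. The opening is a wedge cut from the lid's top and wall, 33 degrees either side of -x, from 36 mm off the axis to the edge, open from above and from outside, edged with a cream lip
- tray (a joint): turn of the tray in the server about the vertical (rad), counter-clockwise from above positive. Six sections 60 degrees apart with 12 mm high dividers; it clicks to rest at every 1.047 rad (0, +1.047, -1.047, ..) and starts at 0. A sprung roller resists with up to about 0.2 N m until halfway, then pulls it on to the next click
- tray_knob (a point): point in the green bar knob on top of the server that turns the tray: on the axis, 102 mm above the worktop. The bar is 48 mm long along this point's x, 14 mm wide along its y, and reaches from 82 to 117 mm above the worktop; a collar 38 mm across lies under it. The point turns with the knob
- opening (a point): fixed point on the level of the tray's floor (18 mm above the worktop) in the middle of the opening, 100 mm from the axis: a roll at the opening stands here
- dark_roll: the dark brown roll, 44 mm across, 36 mm high, 40 g; upright sides between 10 and 21 mm above its underside. Origin: centre of its underside. It stands on the tray's floor in a section next to the opening, 100 mm from the axis, on one side or the other
- pale_roll_1: golden roll of the same size and origin, in the section on the other side of the opening
- pale_roll_2: another golden roll, farther round the tray
- pale_roll_3: another golden roll, farther round the tray
- tongs: steel kitchen tongs with green grips and green tips, 115 g, 258 mm long and 24 mm high, lying flat on the worktop. Origin: underside below the rear pivot. x points along the middle line from the pivot to the tips, z up. The two arms open sideways (along y). Beyond them, to the right of the server, stands a fixed green box 160 mm high (keep clear of it)
- tongs_grip (a point): where to grip the tongs: middle line, 85 mm ahead of the pivot, 12 mm above the underside; the balance point is here. The green grips are 72 mm long, 1 to 23 mm above the underside, 45 mm wide overall when open, 33 mm when closed on a roll. Springs press each arm out with 7 N (open) to 10 N (on a roll): fingers set 39 to 43 mm apart carry them open enough to go round a roll; 20 to 60 N closes them
- tongs_mouth (a point): middle point between the tips: middle line, 200 mm ahead of the pivot (115 mm ahead of tongs_grip), 12 mm above the underside. The tips are upright pads 46 mm long along x and 24 mm high; open, the space between them is 67 to 73 mm wide and they measure 81 mm overall
- tongs_left (a joint): how far each arm is closed (rad; both move together): 0 open, about 0.07 closed on a roll, 0.16 shut. Each 0.01 rad narrows the space between the tips by 4 mm and the width at the grip by 1.7 mm
- salt_shaker: salt shaker, 42 mm across, 74 mm high, standing left of the server; origin: centre of its underside
- enamel_mug: cream enamel mug, 131 mm across with its handle 176 mm, 160 mm high, standing to the right of the tongs; origin: centre of its underside
- teaspoon: teaspoon, 130 mm long, lying at the front left of the server; origin: centre of its underside

How it is judged:
By the outcome, as a careful person would: the job done as asked, in the order asked, and still so for the second after the job is handed in, while the arm keeps its last pose, push and grip.
It also fails if it takes over 58 s, if anything falls off the work surface, if the arm or the gripper's body presses on something with over 40 N, if the wrist force passes 120 N, or if a joint passes its speed limit or range.

### The arm

A 7-joint arm with a two-finger parallel gripper is mounted at the origin on a cart in front of the work surface, level with it; the furniture and walls round the work are solid. World frame = base frame: x ahead of the robot, y to its left, z up, the work surface at z = 0. Lengths are in m, angles in rad, forces in N, time in s.
With the tool pointing down it reaches from about 0.4 to 0.85 m from the base axis. Payload 4.5 kg.
Tool frame: the origin (TCP) lies at the very end of the fingers, on their centre line; the grasp point (between the pads) lies 19 mm behind it (r.grip_point_offset is the distance from the TCP to the grasp point, in m); z points along the fingers, y is the line along which they close (so a half turn about z gives the same grasp; the last joint's range is limited). The gripper opens to 88 mm and grips with 3 to 60 N. Pads are 18 mm wide; open, the fingers measure 123 mm over their backs; the gripper's body (75 mm by 187 mm) begins 45 mm behind the grasp point.
Start: joints at [-1.127, 0.689, -0.195, 1.565, 0.157, 0.902, -0.215], TCP at [0.249, 0.573, 0.239] pointing down, gripper open.
Joint ranges: [-3.01, 3.01], [-0.46, 2.08], [-1.47, 1.51], [0.13, 2.56], [-1, 4.14], [0.04, 2.09], [-2.66, 2.66]. Speed limits (rad/s): [2.57, 2.57, 3.14, 3.14, 3.14, 3.14, 3.14].

### API

Orientations are given as a unit quaternion [x, y, z, w].
In Python, from plant import r gives the robot as it stands.
- The arm moves only by the tool carry_out, never from a script. Its argument "rows" is a list of rows, each a list of 3 entries, a list of its own where there are three numbers: the shift along the tool's x, y, z in cm, then the turn, a rotation vector about the tool's x, y, z in degrees, then the closure, from 0 (fully open) to 1 (shut). A call has 1 to 12 rows; each row is the pose to reach, as a shift and turn from the pose commanded when the call began, along the tool's axes at that moment; what a row does not reach only later rows make up. A row lasts 1/10 s, in which the tool goes at most 50 mm and 8.59 degrees, less where a joint would pass 70% of its speed; a pose out of reach is approached as far as the arm can. A call with a gripper value outside its range is refused whole. The fingers move at their own pace and stop on an object; "newtons" is the grip in N (left out, the last holds). Time passes only in rows, so rows that repeat a pose let the fingers close. It gives the time, the measured TCP pose, the force, the opening and the grip force at its end, in the units of the state.
- r.get_state(): the state, without advancing time (a new reading comes with each control period).
- r.snapshot(name): name is "scene" or "side" or "wrist"; returns a dict with "image" (420x560x3 uint8, red, green, blue), "fx", "fy", "cx", "cy" (pixels), "pose" (4x4, takes a point from camera to world coordinates). Camera axes: x right, y up, looking along -z (the intrinsics and any distortion apply to the point x, -y, -z); pixel columns grow to the right and rows downward; lengths in m; the calibration is good to about 2 mm. The wrist camera is an equidistant fisheye: a pixel r from the principal point sees the ray r / f radians off the axis. A picture is of the moment at which its call begins. There is no depth.
- r.finish_job(): hands the job in; it is judged then, once.
The state is a dict: "clock": time; "q": joint angles; "qd": joint speeds; "joint_torque": joint torques, N m; "tool_pos": TCP position; "eef_rot": TCP orientation; "contact_force": force on the tool from outside, world axes, zero at the start; "moment": the same for the moment, N m; "opening": opening from 0.0 (shut) to 1.0 (fully open); "finger_force": force on a finger pad.
Only numpy, scipy, OpenCV 4.12 (cv2) and the standard library are available. Lean on these libraries where they do the work, as an engineer would, in place of code of your own. Each camera call takes 0.05 s, during which the arm holds its last target. There are 200 camera calls.

## Working session

There is one attempt and no reset: what is moved stays moved. The work goes in short steps, Python scripts to look and compute and a tool call to move; the robot and the scene stay as the last step left them, time stands still between calls to the robot, and variables do not carry over. Pictures are saved under pics/ and viewed, at most 10 in all, crops included, and the job is handed in when it is done.

Besides the shell and the picture viewer there is one more tool, called by a JSON object that holds its "op" and its "data". carry_out: Moves the arm, as the interface text tells. Its arguments: {"type":"object","properties":{"rows":{"type":"array"},"newtons":{"type":"number"}},"required":["rows"]}

```bash
mkdir -p pics; ls; cat > h.py <<'E'
import numpy as np, cv2
from scipy.spatial.transform import Rotation as R
from plant import r
def snap(n,f):
    s=r.snapshot(n); np.savez('pics/'+f+'.npz',**s); cv2.imwrite('pics/'+f+'.png',cv2.cvtColor(s['image'],cv2.COLOR_RGB2BGR)); return s
def px2w(s,u,v,z,fish=False):
    x=(u-float(s['cx']))/float(s['fx']); y=(v-float(s['cy']))/float(s['fy'])
    if fish:
        t=np.hypot(x,y); k=np.tan(t)/t if t>1e-9 else 1; x*=k;y*=k
    P=s['pose']; d=P[:3,:3]@np.array([x,-y,-1]); o=P[:3,3]
    return o+d*(z-o[2])/d[2]
def w2px(s,p,fish=False):
    P=s['pose']; c=P[:3,:3].T@(np.array(p)-P[:3,3]); x,y=c[0]/-c[2],-c[1]/-c[2]
    if fish:
        t=np.hypot(x,y); k=np.arctan(t)/t; x*=k;y*=k
    return np.array([s['cx']+s['fx']*x,s['cy']+s['fy']*y])
E
python3 - <<'E'
from h import *
a=snap('scene','s0');b=snap('side','d0')
for s in(a,b): print(s['fx'],s['cx'],s['cy'],s['pose'].round(3).tolist())
print(r.get_state())
E
```

```text
pics
460.5415556722366 280.54611848721413 205.51502118233498 [[-0.596, 0.594, -0.541, -0.219], [-0.803, -0.437, 0.405, 0.504], [0.004, 0.676, 0.737, 1.207], [0.0, 0.0, 0.0, 1.0]]
525.2251931294845 289.5409868175405 216.5441816131135 [[-0.542, 0.389, -0.745, -0.702], [-0.841, -0.267, 0.471, 0.742], [-0.016, 0.882, 0.472, 0.898], [0.0, 0.0, 0.0, 1.0]]
{'clock': 0.1, 'q': array([-1.12718882,  0.68994217, -0.19452779,  1.56619792,  0.15730948,
        0.90250413, -0.21511647]), 'qd': array([ 6.38882321e-04, -2.56994489e-03,  5.41649164e-04, -2.66378090e-03,
        1.40633228e-05, -2.59753390e-04, -1.01600257e-03]), 'joint_torque': array([-2.78997933e-03, -5.28496277e+01, -1.27189927e+00, -1.53835577e+01,
       -5.27317647e-02,  2.02666211e-03,  4.25893893e-05]), 'tool_pos': array([0.2488378 , 0.57272526, 0.23797541]), 'eef_rot': array([ 2.03440306e-01,  9.79087000e-01, -8.22227070e-04, -1.10567885e-04]), 'contact_force': array([-0.60911822,  0.20247013,  0.40665455]), 'moment': array([ 0.04873286, -0.00407442, -0.00750911]), 'finger_force': 0.0, 'opening': 0.9968659962200518}
```

View pics/s0.png

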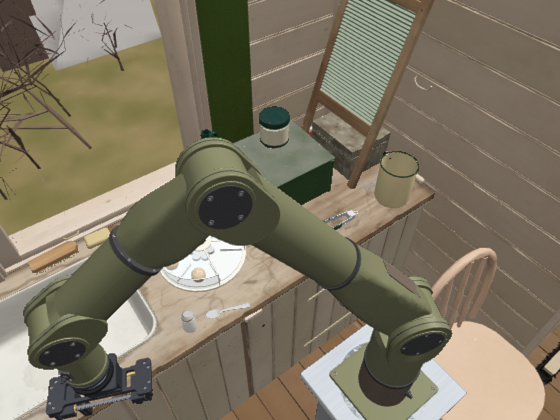

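View pics/d0.png

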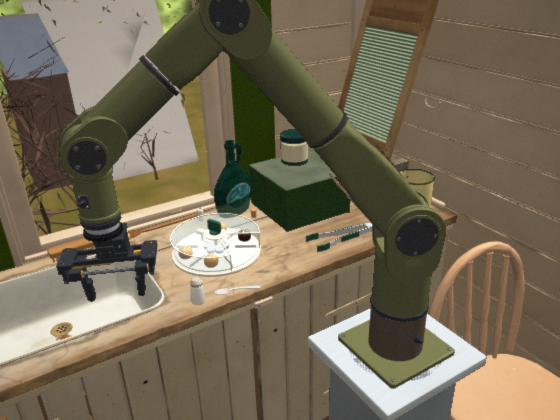

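The scene camera's view is blocked by the arm. The side view shows the server (around 215,245), the dark roll on its right (245,236), the tongs (305–372, 225–248) and the knob (214,226). I'll enlarge the side view.

```bash
python3 - <<'E'
from h import *
i=cv2.imread('pics/d0.png')[195:305,160:390]
cv2.imwrite('pics/d0c.png',cv2.resize(i,None,fx=3.4,fy=3.4,interpolation=cv2.INTER_CUBIC))
E
```

```text
(no output)
```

View pics/d0c.png

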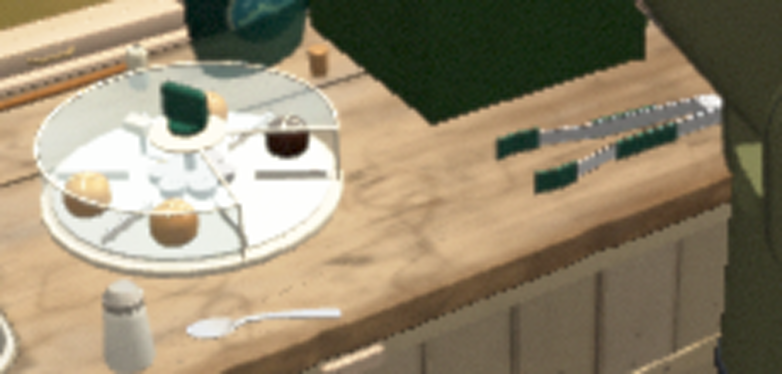

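```bash
python3 - <<'E'
from h import *
s=dict(np.load('pics/d0.npz'))
P=lambda u,v,z:px2w(s,160+u/3.4,195+v/3.4,z).round(4)
for n,u,v,z in [('knob',186,108,.1),('dark',287,137,.036),('pale1',174,222,.036),('paleleft',87,195,.036),('lipA in',250,128,.07),('lipA out',340,128,.07),('lipB out',243,213,.07),('baseL',42,215,.01),('baseR',342,190,.01),('baseBot',180,273,.0),('lidL',35,145,.07),('tipL',518,145,.015),('tipR',556,180,.015),('tipLfar',497,147,.012),('tipRfar',535,182,.012),('pivot',714,104,.012),('gripnear',647,140,.012),('salt',128,285,.074),('box',433,124,0.0)]: print(n,P(u,v,z))
E
```

```text
knob [0.6346 0.1743 0.1   ]
dark [0.6346 0.0732 0.036 ]
pale1 [0.5588 0.2284 0.036 ]
paleleft [0.645  0.2748 0.036 ]
lipA in [0.6161 0.1202 0.07  ]
lipA out [0.5686 0.0507 0.07  ]
lipB out [0.4885 0.1932 0.07  ]
baseL [0.6765 0.3091 0.01  ]
baseR [0.558  0.0576 0.01  ]
baseBot [0.5326 0.2383 0.    ]
lidL [0.7003 0.2988 0.07  ]
tipL [ 0.5261 -0.1219  0.015 ]
tipR [ 0.4527 -0.1142  0.015 ]
tipLfar [ 0.5387 -0.1058  0.012 ]
tipRfar [ 0.4649 -0.0987  0.012 ]
pivot [ 0.4854 -0.3358  0.012 ]
gripnear [ 0.4669 -0.2346  0.012 ]
salt [0.439 0.322 0.074]
box [ 0.6298 -0.0897  0.    ]
```

```bash
cat >> h.py <<'E'
def go(p,yaw=None,base=None,pitch=None):
    """shift cm / rotvec deg in tool axes to reach world p with tool y at world yaw (deg), tool down"""
    st=r.get_state(); T=R.from_quat(st['eef_rot'])
    sh=T.inv().apply(np.array(p)-st['tool_pos'])*100
    if yaw is None: return sh.round(2),None
    best=None
    for k in (0,180):
        y=np.radians(yaw+k); Y=np.array([np.cos(y),np.sin(y),0]); Z=np.array([0,0,-1.]); X=np.cross(Y,Z)
        rv=(T.inv()*R.from_matrix(np.c_[X,Y,Z])).as_rotvec(degrees=True)
        if best is None or np.linalg.norm(rv)<np.linalg.norm(best): best=rv
    return sh.round(2),best.round(1)
E
python3 - <<'E'
from h import *
s=dict(np.load('pics/d0.npz'))
P=lambda u,v,z:px2w(s,160+u/3.4,195+v/3.4,z).round(4)
print(P(162,85,.117),P(207,95,.117),P(167,130,.082),P(192,134,.082))
print(go([.56,.13,.30],30))
E
```

```text
[0.6582 0.1858 0.117 ] [0.6174 0.16   0.117 ] [0.637  0.1941 0.082 ] [0.6173 0.1783 0.082 ]
(array([-46.18, -28.22,  -6.15]), array([-0.1,  0. , 36.5]))
```

```bash
python3 - <<'E'
from h import *
print(go([.62,.16,.28],120))
E
```

```text
(array([-50.49, -23.08,  -4.16]), array([ -0.1,  -0. , -53.5]))
```

{"op": "carry_out", "data": {"rows": [[[-5, -2.3, -3], [0, 0, -5], 0], [[-10, -4.6, -6], [0, 0, -11], 0], [[-15, -6.9, -6], [0, 0, -17], 0], [[-20, -9.2, -6], [0, 0, -23], 0], [[-25, -11.5, -6], [0, 0, -29], 0], [[-30, -13.8, -6], [0, 0, -35], 0], [[-35, -16.1, -5], [0, 0, -41], 0], [[-40, -18.4, -4.2], [0, 0, -47], 0], [[-45, -20.7, -4.2], [0, 0, -53.5], 0], [[-50.5, -23.1, -4.2], [0, 0, -53.5], 0], [[-50.5, -23.1, -4.2], [0, 0, -53.5], 0], [[-50.5, -23.1, -4.2], [0, 0, -53.5], 0]]}}

```text
clock: 1.3
tool_pos: [0.6234, 0.1531, 0.2794]
eef_rot: [-0.255, 0.967, -0.002, -0.0]
contact_force: [0.6, 0.3, -1.0]
opening: 1.001
finger_force: 0.0
```

```bash
python3 - <<'E'
from h import *
s=snap('wrist','w1'); st=r.get_state(); print(st['q'].round(2),st['tool_pos'],R.from_quat(st['eef_rot']).as_matrix().round(3).tolist(),s['pose'].round(3).tolist(),s['fx'])
for n,p in dict(knob=[.634,.174,.117],axis=[.634,.174,.018]).items(): print(n,w2px(s,p,True))
E
```

```text
[-0.06  0.7  -0.48  1.45  0.35  1.08  1.48] [0.62438906 0.1519205  0.27915007] [[-0.871, -0.491, 0.001], [-0.491, 0.871, -0.005], [0.001, -0.005, -1.0]] [[-0.493, -0.838, -0.236, 0.562], [0.87, -0.475, -0.129, 0.119], [-0.004, -0.269, 0.963, 0.425], [0.0, 0.0, 0.0, 1.0]] 325.19226210127806
knob [298.2857336  212.42834531]
axis [295.42344783 190.82026085]
```

View pics/w1.png

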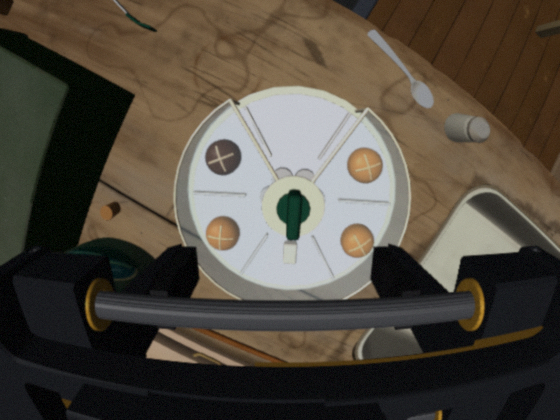

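The picture shows the server from above. The opening is at the top, the dark roll left of it (223,157), the pale roll right (365,165), and the knob bar runs from (296,192) to (292,240). The dark roll has to go clockwise.

```bash
python3 - <<'E'
from h import *
s=dict(np.load('pics/w1.npz'))
P=lambda u,v,z:px2w(s,u,v,z,True).round(4)
a,b=P(296,192,.117),P(292,240,.117);print(a,b,(a+b)/2,np.degrees(np.arctan2(*(a-b)[1::-1])))
d,p=P(223,157,.054),P(365,165,.054);print('dark',d,'pale',p,P(222,232,.054),P(357,241,.054))
print('spoon/tongs tip',P(150,28,.02),P(120,0,.02))
# green knob pixel fit
im=s['image'].astype(int);m=((im[...,1]-im[...,0]>15)&(im.sum(2)<260)).astype(np.uint8);m[:180]=0;m[245:]=0;m[:,:270]=0;m[:,320:]=0
y,x=np.nonzero(m);print(x.min(),x.max(),y.min(),y.max(),x.mean(),y.mean(),cv2.minAreaRect(np.c_[x,y].astype(np.float32)))
E
```

```text
[0.6173 0.1617 0.117 ] [0.6623 0.1831 0.117 ] [0.6398 0.1724 0.117 ] -154.5663162536045
dark [0.6339 0.0763 0.054 ] pale [0.5602 0.2245 0.054 ] [0.7164 0.1167 0.054 ] [0.6446 0.2675 0.054 ]
spoon/tongs tip [ 0.5344 -0.1005  0.02  ] [ 0.5141 -0.1687  0.02  ]
277 309 191 239 292.6926147704591 212.42015968063873 ((295.1743469238281, 214.31503295898438), (45.562156677246094, 32.31000518798828), 67.7509765625)
```

```bash
python3 - <<'E'
from h import *
print(go([.638,.172,.088],116))
E
```

```text
(array([-2.2 ,  1.17, 19.11]), array([-0.3, -0.1,  3.4]))
```

{"op": "carry_out", "data": {"rows": [[[-1, 0.6, 4], [0, 0, 1.5], 0], [[-2.2, 1.2, 8], [0, 0, 3.4], 0], [[-2.2, 1.2, 12], [0, 0, 3.4], 0], [[-2.2, 1.2, 15], [0, 0, 3.4], 0], [[-2.2, 1.2, 17], [0, 0, 3.4], 0], [[-2.2, 1.2, 18.5], [0, 0, 3.4], 0], [[-2.2, 1.2, 19.1], [0, 0, 3.4], 0], [[-2.2, 1.2, 19.1], [0, 0, 3.4], 0], [[-2.2, 1.2, 19.1], [0, 0, 3.4], 0]]}}

```text
clock: 2.25
tool_pos: [0.6338, 0.1821, 0.0908]
eef_rot: [-0.23, 0.973, 0.0, 0.001]
contact_force: [0.4, -0.9, 1.0]
opening: 1.005
finger_force: 0.0
```

{"op": "carry_out", "data": {"rows": [[[0, 0, 0], [0, 0, 0], 0.5], [[0, 0, 0], [0, 0, 0], 0.7], [[0, 0, 0], [0, 0, 0], 0.9], [[0, 0, 0], [0, 0, 0], 0.9], [[0, 0, 0], [0, 0, 0], 0.9], [[0, 0, 0], [0, 0, 0], 0.9], [[0, 0, 0], [0, 0, 0], 0.9], [[0, 0, 0], [0, 0, 0], 0.9]], "newtons": 25}}

```text
clock: 3.05
tool_pos: [0.6354, 0.1772, 0.0896]
eef_rot: [-0.229, 0.973, -0.003, 0.001]
contact_force: [7.1, -8.9, -1.5]
opening: 0.299
finger_force: 5.6
```

{"op": "carry_out", "data": {"rows": [[[0, -0.4, 0], [0, 0, 0], 0.7], [[0, -0.8, 0], [0, 0, 0], 0.7], [[0, -0.8, 0], [0, 0, 0], 0.7], [[0, -0.8, 0], [0, 0, 0], 0.95], [[0, -0.8, 0], [0, 0, 0], 0.95], [[0, -0.8, 0], [0, 0, 0], 0.95], [[0, -0.8, 0], [0, 0, 0], 0.95], [[0, -0.8, 0], [0, 0, 0], 0.95]]}}

```text
clock: 3.85
tool_pos: [0.6382, 0.1717, 0.0897]
eef_rot: [-0.229, 0.973, -0.002, 0.001]
contact_force: [3.4, -4.5, -1.3]
opening: 0.16
finger_force: 25.0
```

{"op": "carry_out", "data": {"rows": [[[0, -0.1, 0], [0, 0, 6], 0.95], [[0, -0.1, 0], [0, 0, 12], 0.95], [[0, -0.1, 0], [0, 0, 18], 0.95], [[0, -0.1, 0], [0, 0, 24], 0.95], [[0, -0.1, 0], [0, 0, 30], 0.95], [[0, -0.1, 0], [0, 0, 36], 0.95], [[0, -0.1, 0], [0, 0, 42], 0.95], [[0, -0.1, 0], [0, 0, 48], 0.95], [[0, -0.1, 0], [0, 0, 54], 0.95], [[0, -0.1, 0], [0, 0, 60], 0.95], [[0, -0.1, 0], [0, 0, 60], 0.95], [[0, -0.1, 0], [0, 0, 60], 0.95]]}}

```text
clock: 5.05
tool_pos: [0.6389, 0.1768, 0.0898]
eef_rot: [0.287, 0.958, 0.003, 0.001]
contact_force: [5.1, 3.3, -3.7]
opening: 0.152
finger_force: 25.0
```

{"op": "carry_out", "data": {"rows": [[[0, 0, 0], [0, 0, 0], 0.95], [[0, 0, 0], [0, 0, 0], 0.6], [[0, 0, 0], [0, 0, 0], 0.4], [[0, 0, 0], [0, 0, 0], 0.2], [[0, 0, 0], [0, 0, 0], 0.2], [[0, 0, 0], [0, 0, 0], 0.2], [[0, 0, -3], [0, 0, 0], 0.2], [[0, 0, -7], [0, 0, 0], 0.2], [[0, 0, -12], [0, 0, 0], 0.2], [[0, 0, -16], [0, 0, 0], 0.2], [[0, 0, -16], [0, 0, 0], 0.2], [[0, 0, -16], [0, 0, 0], 0.2]]}}

```text
clock: 6.25
tool_pos: [0.6375, 0.1736, 0.2507]
eef_rot: [0.287, 0.958, 0.001, 0.001]
contact_force: [-0.2, -0.5, -0.5]
opening: 0.799
finger_force: 0.0
```

```bash
python3 - <<'E'
from h import *
st=r.get_state(); print(st['q'].round(2),st['tool_pos'],st['qd'].round(2)); s=snap('wrist','w2')
print(s['pose'].round(3).tolist(), np.degrees(np.arctan2(*R.from_quat(st['eef_rot']).as_matrix()[1::-1,1])))
E
```

```text
[-0.27  0.72 -0.12  1.44  0.1   0.98  0.57] [0.63751364 0.17360016 0.25073622] [-0.    0.04  0.    0.04 -0.   -0.    0.  ]
[[0.551, -0.803, -0.228, 0.578], [0.835, 0.53, 0.148, 0.211], [0.002, -0.272, 0.962, 0.396], [0.0, 0.0, 0.0, 1.0]] 56.61700317287429
```

View pics/w2.png

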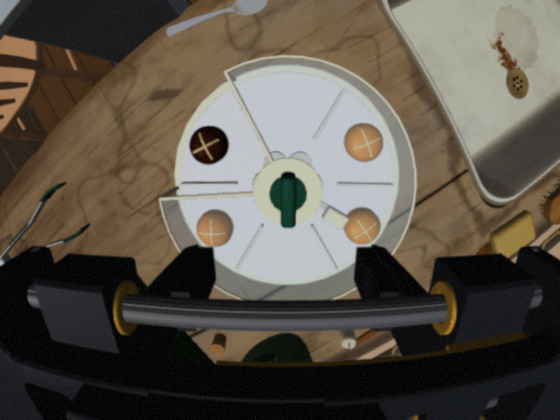

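The dark roll is now in the opening at (209,145), and the knob is free at about (288,200). The tongs tips show at the left, at (62,185) and (86,229).

```bash
python3 - <<'E'
from h import *
s=dict(np.load('pics/w2.npz'))
P=lambda u,v,z:px2w(s,u,v,z,True).round(4)
print('dark',P(209,145,.054),'opp',P(362,226,.054))
print(P(364,143,.054),P(214,228,.054))
print('lipA',P(228,72,.07),P(272,158,.07),'lipB',P(161,200,.07),P(252,194,.07))
print('tips',P(62,185,.024),P(86,229,.024))
print(go([.5,-.23,.30],0))
E
```

```text
dark [0.556  0.1305 0.054 ] opp [0.7245 0.2208 0.054 ]
[0.6451 0.2698 0.054 ] [0.6342 0.0799 0.054 ]
lipA [0.5069 0.1921 0.07  ] [0.6043 0.1799 0.07  ] lipB [0.5734 0.0549 0.07  ] [0.6238 0.142  0.07  ]
tips [ 0.4682 -0.0839  0.024 ] [ 0.5387 -0.0921  0.024 ]
(array([-10.77, -41.2 ,  -5.05]), array([-0.1, -0. , 56.6]))
```

```bash
python3 - <<'E'
from h import *
s=dict(np.load('pics/d0.npz'))
P=lambda u,v,z:px2w(s,160+u/3.4,195+v/3.4,z).round(4)
print('box',P(433,124,0),P(645,57,0),P(310,25,0)); s2=dict(np.load('pics/s0.npz'))
print('mug',px2w(s2,398,165,.16),px2w(s2,393,198,0))
print(go([.495,-.20,.27],-4))
E
```

```text
box [ 0.6298 -0.0897  0.    ] [ 0.6231 -0.3572  0.    ] [ 0.8971 -0.0962  0.    ]
mug [ 0.46386946 -0.49900654  0.16      ] [ 0.45552118 -0.50842942  0.        ]
(array([ -8.71, -38.96,  -2.05]), array([-0.1, -0. , 60.6]))
```

{"op": "carry_out", "data": {"rows": [[[-1, -4.5, -2], [0, 0, 7], 0.1], [[-2, -9, -2], [0, 0, 14], 0.1], [[-3, -13.5, -2], [0, 0, 21], 0.1], [[-4, -18, -2], [0, 0, 28], 0.1], [[-5, -22.5, -2], [0, 0, 35], 0.1], [[-6, -27, -2], [0, 0, 42], 0.1], [[-7, -31.5, -2], [0, 0, 49], 0.1], [[-8, -36, -2], [0, 0, 56], 0.1], [[-8.7, -39, -2], [0, 0, 60.5], 0.1], [[-8.7, -39, -2], [0, 0, 60.5], 0.1], [[-8.7, -39, -2], [0, 0, 60.5], 0], [[-8.7, -39, -2], [0, 0, 60.5], 0]]}}

```text
clock: 7.5
tool_pos: [0.4955, -0.1981, 0.2687]
eef_rot: [0.73, 0.684, 0.0, -0.001]
contact_force: [0.4, 0.5, 0.3]
opening: 0.995
finger_force: 0.0
```

{"op": "carry_out", "data": {"rows": [[[0, 0, 0], [0, 0, 0], 0], [[0, 0, 0], [0, 0, 0], 0], [[0, 0, 0], [0, 0, 0], 0]]}}

```text
clock: 7.8
tool_pos: [0.4956, -0.1992, 0.2696]
eef_rot: [0.73, 0.683, 0.0, -0.0]
contact_force: [0.2, 0.1, -0.0]
opening: 1.003
finger_force: 0.0
```

```bash
python3 - <<'E'
from h import *
st=r.get_state(); print(st['q'].round(2),st['tool_pos'],st['qd'].round(2)); s=snap('wrist','w3')
print(np.degrees(np.arctan2(*R.from_quat(st['eef_rot']).as_matrix()[1::-1,1])))
E
```

```text
[ 0.2   0.53  0.15  1.81 -0.1   0.81  0.34] [ 0.49562566 -0.19921347  0.2696316 ] [ 0.01 -0.    0.   -0.    0.    0.    0.  ]
-3.7885161972411914
```

View pics/w3.png

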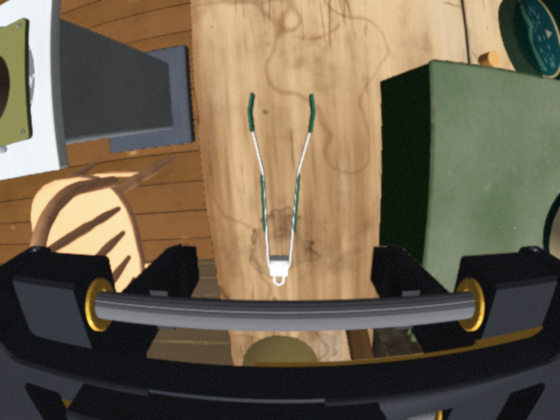

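The tongs lie along the picture. The tip ends are at (251,95) and (312,95), the grips run over rows 177–230, and the pivot is at (279,266).

```bash
python3 - <<'E'
from h import *
s=dict(np.load('pics/w3.npz'))
P=lambda u,v,z:px2w(s,u,v,z,True).round(4)
z=.02
tl,tr=P(251,95,z),P(312,95,z); a=[P(*p,z) for p in[(264,177),(297,177),(267,228),(293,230)]]; pv=P(279,264,z)
tb=[P(250,131,z),P(308,132,z)]
g=sum(a)/4; m=(tl+tr)/2; print(tl,tr,tb,a,pv); d=m-g; print('g',g,'m',m,np.degrees(np.arctan2(d[1],d[0])),np.linalg.norm(d))
d=m-pv; print(np.degrees(np.arctan2(d[1],d[0])),np.linalg.norm(d))
E
```

```text
[ 0.4616 -0.0969  0.02  ] [ 0.5344 -0.1019  0.02  ] [array([ 0.4571, -0.1406,  0.02  ]), array([ 0.5268, -0.1467,  0.02  ])] [array([ 0.4697, -0.1984,  0.02  ]), array([ 0.5102, -0.2012,  0.02  ]), array([ 0.468 , -0.2648,  0.02  ]), array([ 0.5012, -0.2697,  0.02  ])] [ 0.4797 -0.3167  0.02  ]
g [ 0.487275 -0.233525  0.02    ] m [ 0.498  -0.0994  0.02  ] 85.42820107326283 0.13455311683495108
85.18617351199282 0.2180692091974472
```

```bash
python3 - <<'E'
from h import *
print(go([.487,-.2325,.005],-4.7))
E
```

```text
(array([-3.36, -0.64, 26.47]), array([ 0. , -0. ,  0.9]))
```

{"op": "carry_out", "data": {"rows": [[[-1.5, -0.3, 4], [0, 0, 0.5], 0], [[-3.4, -0.6, 8], [0, 0, 0.9], 0], [[-3.4, -0.6, 12], [0, 0, 0.9], 0], [[-3.4, -0.6, 16], [0, 0, 0.9], 0], [[-3.4, -0.6, 20], [0, 0, 0.9], 0], [[-3.4, -0.6, 23], [0, 0, 0.9], 0], [[-3.4, -0.6, 25], [0, 0, 0.9], 0], [[-3.4, -0.6, 26], [0, 0, 0.9], 0], [[-3.4, -0.6, 26.4], [0, 0, 0.9], 0], [[-3.4, -0.6, 26.4], [0, 0, 0.9], 0], [[-3.4, -0.6, 26.4], [0, 0, 0.9], 0.3], [[-3.4, -0.6, 26.4], [0, 0, 0.9], 0.4]]}}

```text
clock: 9.05
tool_pos: [0.4877, -0.2337, 0.0067]
eef_rot: [0.736, 0.677, 0.0, 0.001]
contact_force: [-0.3, -0.7, 0.6]
opening: 0.844
finger_force: 0.0
```

{"op": "carry_out", "data": {"rows": [[[0, 0, 0], [0, 0, 0], 0.5], [[0, 0, 0], [0, 0, 0], 0.53], [[0, 0, 0], [0, 0, 0], 0.53], [[0, 0, 0], [0, 0, 0], 0.53], [[0, 0, 0], [0, 0, 0], 0.53], [[0, 0, 0], [0, 0, 0], 0.53]], "newtons": 25}}

```text
clock: 9.65
tool_pos: [0.4871, -0.2332, 0.0058]
eef_rot: [0.736, 0.677, 0.0, -0.0]
contact_force: [-0.4, 2.0, 3.2]
opening: 0.472
finger_force: 8.4
```

{"op": "carry_out", "data": {"rows": [[[0, 0, -1], [0, 0, 0], 0.53], [[0, 0, -3], [0, 0, 0], 0.53], [[0, 0, -6], [0, 0, 0], 0.53], [[0, 0, -10], [0, 0, 0], 0.53], [[0, 0, -14], [0, 0, 0], 0.53], [[0, 0, -17], [0, 0, 0], 0.53], [[0, 0, -19], [0, 0, 0], 0.53], [[0, 0, -20], [0, 0, 0], 0.53], [[0, 0, -20], [0, 0, 0], 0.53], [[0, 0, -20], [0, 0, 0], 0.53], [[0, 0, -20], [0, 0, 0], 0.53]]}}

```text
clock: 10.75
tool_pos: [0.4862, -0.2331, 0.2044]
eef_rot: [0.736, 0.677, -0.001, -0.001]
contact_force: [-0.6, -0.2, -1.0]
opening: 0.472
finger_force: 7.3
```

```bash
python3 - <<'E'
from h import *
print(go([.449,.075,.17],-62.5))
E
```

```text
(array([30.39, -6.26,  3.48]), array([-0.2,  0. , 57.7]))
```

{"op": "carry_out", "data": {"rows": [[[1, -0.2, 0], [0, 0, 2], 0.53], [[3, -0.6, 0], [0, 0, 6], 0.53], [[6, -1.2, 0], [0, 0, 11], 0.53], [[9, -1.9, 0], [0, 0, 17], 0.53], [[12.5, -2.6, 0], [0, 0, 23], 0.53], [[16, -3.3, 0], [0, 0, 30], 0.53], [[19.5, -4, 0.5], [0, 0, 37], 0.53], [[23, -4.7, 1], [0, 0, 43], 0.53], [[26, -5.3, 1.5], [0, 0, 49], 0.53], [[28.5, -5.8, 2.5], [0, 0, 54], 0.53], [[30, -6.2, 3], [0, 0, 57], 0.53], [[30.4, -6.3, 3.5], [0, 0, 57.7], 0.53]]}}

```text
clock: 11.95
tool_pos: [0.4485, 0.0768, 0.1694]
eef_rot: [0.971, 0.239, -0.001, -0.0]
contact_force: [0.6, -0.1, -0.5]
opening: 0.471
finger_force: 7.3
```

{"op": "carry_out", "data": {"rows": [[[0, 0, 0], [0, 0, 0], 0.53], [[0, 0, 0], [0, 0, 0], 0.53], [[0, 0, 0], [0, 0, 0], 0.53], [[0, 0, 0], [0, 0, 0], 0.53]]}}

```text
clock: 12.35
tool_pos: [0.4499, 0.0737, 0.171]
eef_rot: [0.971, 0.237, 0.0, 0.0]
contact_force: [-0.3, 0.3, -0.8]
opening: 0.47
finger_force: 7.3
```

```bash
python3 - <<'E'
from h import *
st=r.get_state(); print(st['q'].round(2),st['tool_pos'],st['qd'].round(2)); s=snap('wrist','w4')
print(np.degrees(np.arctan2(*R.from_quat(st['eef_rot']).as_matrix()[1::-1,1])))
E
```

```text
[-0.53  0.64  0.42  2.15 -0.58  0.46 -0.74] [0.44994128 0.07370799 0.17099798] [-0.01 -0.   -0.    0.   -0.    0.   -0.  ]
-62.56726530159205
```

View pics/w4.png

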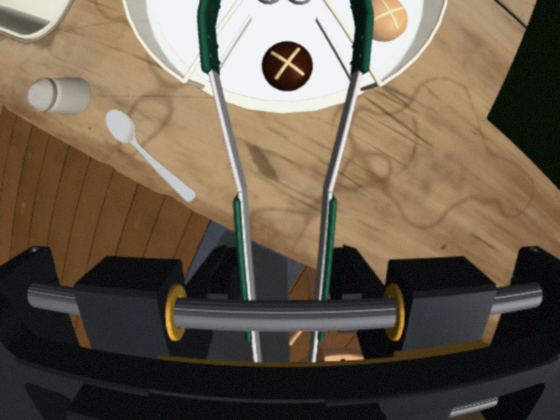

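The tongs are held straight and open. The dark roll is centred at (287,66) and the rear ends of the pads are at (208,68) and (364,70).

```bash
python3 - <<'E'
from h import *
s=dict(np.load('pics/w4.npz'))
P=lambda u,v,z:px2w(s,u,v,z,True)
d=P(287,66,.05); print('dark',d)
z=.171+.018
a,b=P(209,70,z),P(362,72,z); c,e=P(238,198,z),P(333,198,z)
print(a,b,c,e)
m=(a+b)/2; g=(c+e)/2; v=m-g; print(m,g,np.degrees(np.arctan2(v[1],v[0])))
g0=r.get_state()['tool_pos']; w=m-g0; print(np.linalg.norm(w[:2]),np.degrees(np.arctan2(w[1],w[0])))
u=np.array([np.cos(np.radians(27.4)),np.sin(np.radians(27.4)),0]); print('mouth',g0+.115*u)
lipm=[P(185,80,.07),P(385,85,.07)]; print(lipm)
E
```

```text
dark [0.55133129 0.12401049 0.05      ]
[0.51548409 0.14103429 0.189     ] [0.5423538  0.08757328 0.189     ] [0.47442073 0.10773925 0.189     ] [0.49215208 0.07353628 0.189     ]
[0.52891894 0.11430378 0.189     ] [0.4832864  0.09063777 0.189     ] 27.412224952592403
0.0887688826432431 27.06214196699723
mouth [0.55196782 0.12684077 0.17098515]
[array([0.50545797, 0.18838714, 0.07      ]), array([0.57259938, 0.05046258, 0.07      ])]
```

{"op": "carry_out", "data": {"rows": [[[0, 0, 2], [0, 0, 0], 0.53], [[0, 0, 5], [0, 0, 0], 0.53], [[0, 0, 8], [0, 0, 0], 0.53], [[0, 0, 10], [0, 0, 0], 0.53], [[0, 0, 11.5], [0, 0, 0], 0.53], [[0, 0, 12.5], [0, 0, 0], 0.53], [[0, 0, 13.3], [0, 0, 0], 0.53], [[0, 0, 13.9], [0, 0, 0], 0.53], [[0, 0, 13.9], [0, 0, 0], 0.53], [[0, 0, 13.9], [0, 0, 0], 0.53], [[0, 0, 13.9], [0, 0, 0], 0.53]]}}

```text
clock: 13.5
tool_pos: [0.4499, 0.0748, 0.0322]
eef_rot: [0.971, 0.238, 0.0, 0.0]
contact_force: [0.7, -0.4, -1.9]
opening: 0.473
finger_force: 7.3
```

```bash
python3 - <<'E'
from h import *
snap('wrist','w5'); print(r.get_state()['moment'])
E
```

```text
[-0.05295333  0.19098993  0.03661301]
```

View pics/w5.png

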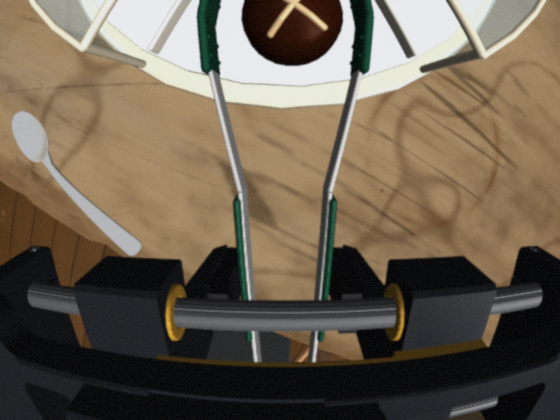

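The roll sits between the pads lengthways, but it is about 3 mm right of the middle. I'll shift, close and lift.

{"op": "carry_out", "data": {"rows": [[[0, 0.15, 0], [0, 0, 0], 0.53], [[0, 0.3, 0], [0, 0, 0], 0.53], [[0, 0.3, 0], [0, 0, 0], 0.53], [[0, 0.3, 0], [0, 0, 0], 0.57], [[0, 0.3, 0], [0, 0, 0], 0.6], [[0, 0.3, 0], [0, 0, 0], 0.63], [[0, 0.3, 0], [0, 0, 0], 0.66], [[0, 0.3, 0], [0, 0, 0], 0.8], [[0, 0.3, 0], [0, 0, 0], 0.8], [[0, 0.3, 0], [0, 0, 0], 0.8], [[0, 0.3, 0], [0, 0, 0], 0.8], [[0, 0.3, 0], [0, 0, 0], 0.8]], "newtons": 35}}

```text
clock: 14.75
tool_pos: [0.4509, 0.0721, 0.0317]
eef_rot: [0.971, 0.238, 0.0, -0.0]
contact_force: [-0.3, 0.1, -1.7]
opening: 0.373
finger_force: 35.0
```

{"op": "carry_out", "data": {"rows": [[[0, 0, -0.5], [0, 0, 0], 0.8], [[0, 0, -1.5], [0, 0, 0], 0.8], [[0, 0, -3], [0, 0, 0], 0.8], [[0, 0, -5], [0, 0, 0], 0.8], [[0, 0, -7.5], [0, 0, 0], 0.8], [[0, 0, -10], [0, 0, 0], 0.8], [[0, 0, -12.5], [0, 0, 0], 0.8], [[0, 0, -15], [0, 0, 0], 0.8], [[0, 0, -17.5], [0, 0, 0], 0.8], [[0, 0, -19.5], [0, 0, 0], 0.8], [[0, 0, -20.5], [0, 0, 0], 0.8], [[0, 0, -21], [0, 0, 0], 0.8]]}}

```text
clock: 15.95
tool_pos: [0.4509, 0.0723, 0.2427]
eef_rot: [0.971, 0.238, 0.001, -0.0]
contact_force: [-0.0, 0.3, -1.4]
opening: 0.372
finger_force: 35.0
```

{"op": "carry_out", "data": {"rows": [[[0, 0, 0], [0, 0, 0], 0.8], [[0, 0, 0], [0, 0, 0], 0.8], [[0, 0, 0], [0, 0, 0], 0.8], [[0, 0, 0], [0, 0, 0], 0.8], [[0, 0, 0], [0, 0, 0], 0.8]]}}

```text
clock: 16.45
tool_pos: [0.4507, 0.0719, 0.2413]
eef_rot: [0.971, 0.238, -0.0, 0.0]
contact_force: [0.0, 0.1, -0.9]
opening: 0.369
finger_force: 35.0
```

```bash
python3 - <<'E'
from h import *
a=snap('wrist','w6')['image'];b=snap('side','d6')['image']
cv2.imwrite('pics/c6.png',cv2.cvtColor(np.vstack([a[:200],cv2.resize(b[100:310,80:430],(560,336))]),cv2.COLOR_RGB2BGR))
E
```

```text
(no output)
```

View pics/c6.png

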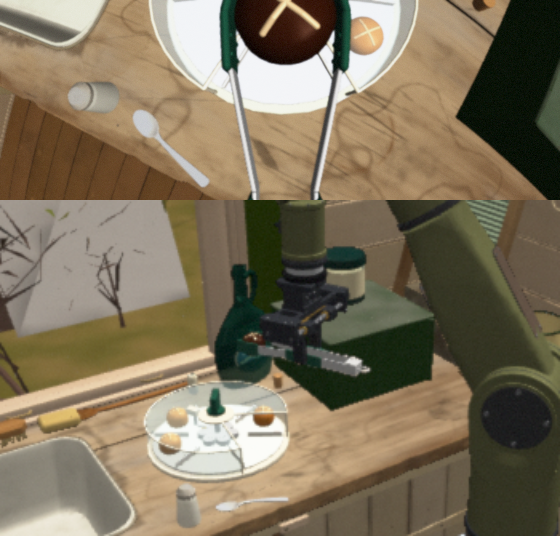

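The dark roll is held in the tong tips about 10 cm above the knob. The pale rolls, salt shaker and teaspoon have not moved.

```bash
python3 -c "
from plant import r
print(r.finish_job())"
```

```text
the job is handed in; nothing more can be done
None
```

I turned the knob one click clockwise and let go, then lifted the dark roll out with the tongs. I handed the job in at about 16.5 s with the roll still held about 10 cm above the knob; no verdict came back.

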